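# Hold a tube home in a drill jig against its sprung pusher

### The arm

A 6-joint arm with a two-finger parallel gripper is mounted at the origin on a cart in front of the work surface, level with it; the furniture and walls round the work are solid. World frame = base frame: x ahead of the robot, y to its left, z up, the work surface at z = 0. Lengths are in m, angles in rad, forces in N, time in s.
With the tool pointing down it reaches from about 0.225 to 0.875 m from the base axis. Payload 3.4 kg.
Tool frame: the origin (TCP) lies at the very end of the fingers, on their centre line; the grasp point (between the pads) lies 19 mm behind it; z points along the fingers, y is the line along which they close (so a half turn about z gives the same grasp; the last joint's range is limited). The gripper opens to 85 mm and grips with 20 to 120 N. Pads are 22 mm wide; open, the fingers measure 114 mm over their backs; the gripper's body (76 mm by 85 mm) begins 54 mm behind the grasp point. The pads swing forward as they close: fully open they stand 13 mm farther back than shut.
Start: joints at [-1.304, 0.276, 1.505, -0, 1.361, -0.121], TCP at [0.217, -0.532, 0.231] pointing down, gripper open.
Joint ranges: [-2.89, 2.89], [-0.75, 2.08], [0.22, 2.7], [-1.18, 4.32], [0.11, 2.71], [-2.7, 2.7]. Speed limits (rad/s): [2.57, 2.57, 3.14, 3.14, 3.14, 3.14].

### API

Orientations are given as [roll, pitch, yaw] about the fixed x, y, z axes, in that order (R = Rz(yaw) Ry(pitch) Rx(roll)).
In Python, from cell import robot, fingers, observe, cams gives the robot as it stands. The module is installed in compiled form; this text tells all that it offers. Calls block until the motion is done:
- robot.move_ptp(position, orientation): joint-space move of the TCP to a pose.
- robot.move_straight(position, ori=None, velocity=0.15, guard=None): straight line of the TCP; ori=None keeps the orientation; velocity is the mean speed in m/s. With guard (N) it stops when the force on the tool has changed by that much, and returns True; else False.
- robot.goto_joints(angles): joint-space move.
- fingers.command_gripper(opening): finger opening in m; the grip force is fixed at half the most; returns when the fingers have stopped.
- robot.hold(seconds).
- robot.ik(position, orientation): joint angles nearest the present ones, or None.
- observe(): the state.
- cams.capture(name): name is "side" or "top" or "wrist"; returns a dict with "image" (420x560x3 uint8, red, green, blue), "range_z" (420x560 float32, m along the optical axis (not along the pixel's ray), 0 where there is no reading), "intrinsics" (3x3 intrinsics, pixels), "R" (3x3) and "t" (3): a world point X has camera coordinates R X + t. Camera axes: x right, y down, z forward; pixel columns grow to the right and rows downward; lengths in m; the calibration is good to about 2 mm. The wrist camera is an equidistant fisheye: a pixel r from the principal point sees the ray r / f radians off the axis. A picture is of the moment at which its call begins.
A pose or a line that the arm cannot do raises robot.IKError and nothing moves.
- robot.hand_in(): hands the job in; it is judged then, once.
The state is a dict: "time": time; "joint_positions": joint angles; "joint_velocities": joint speeds; "joint_torque": joint torques, N m; "ee_pos": TCP position; "ee_rot": TCP orientation; "wrist_force": force on the tool from outside, world axes, zero at the start; "torque": the same for the moment, N m; "gripper_width": finger opening in m; "gripper_force": force on a finger pad.
Only numpy, scipy, OpenCV 4.12 (cv2) and the standard library are available. Lean on these libraries where they do the work, as an engineer would, in place of code of your own. Each camera call takes 0.05 s, during which the arm holds its last target. There are 200 camera calls.

### The job

Lay the long dark tube in the V-groove of the drill jig and slide it, undrilled end first, under the drill-bush bridge and against the sprung pusher until its end sits hard on the end block, without forcing it. Keep hold of the tube and keep it pressed home so that the cross hole can be drilled: the program finishes while still holding it there. Leave the clamp collar, the white pipe and the ball adapter where they are.

Things in the scene. Friction and masses are not known exactly. Their poses are not given: they have to be found in the camera images.
- tube: Dark round alloy tube, 150 mm long, 30 mm outer diameter, 23 mm bore, 0.14 to 0.22 kg, lying alone on the open bench left of the jig. Origin: on its underside at mid length; y axis along the tube towards its undrilled end. The other end has a 6 mm cross hole, level, 11 mm from that end. It starts with the undrilled end roughly towards the jig (within about 50 degrees).
- tube_centre (a point): Centre of the tube: on its axis at mid length, 15 mm above the bench at the start.
- tube_end (a point): Centre of the tube's undrilled end face, on the axis, 75 mm from the centre: the end that goes into the jig first.
- drill_jig: Steel drill jig bolted to the bench, base 150 x 80 x 12 mm. Origin: under the base, in the plane of its tube axis, 30 mm short of the stop faces; z up; x axis level, the way the tube is pushed in (to the robot's right, within about 15 degrees). Tube axis lies 42 mm above the bench. A 90 degree V-block, 48 mm wide, top 35 mm high, runs from x = -45 to +26 mm. Nothing stands before its mouth.
- stop_face (a point): Point on the tube axis (42 mm above the bench) in the plane of the two hard stop faces, left and right of the pusher; x axis as the jig's. A bridge with the drill bush spans the V from 24 to 48 mm before this point, 77 mm high at the bush, 68 mm wide outside; its opening is 48 mm wide and clears the tube's top by 4 mm. So the tube goes into the open V before the bridge (75 to 48 mm before this point) and slides in.
- end_block: Steel end block of the jig, 64 mm wide, 64 mm high: the hard stop. Its two flat faces, 20 mm apart, catch the tube's wall left and right of the pusher. Origin as the jig's; fixed to the jig.
- pusher (a joint): Travel of the sprung brass pusher (bar 18 mm wide, 34 mm high) in the end block's slot, in m. 0: fully out, its nose 12 mm before the stop faces. Grows as the tube pushes it in; 0.012: nose flush with the stop faces, the tube on the hard stop. The spring pushes back with 5 N at first touch, 14 N at 0.012 (0.75 N per mm), and throws the tube out when let go.
- collar_centre (a point): Bystander: loose metal split clamp collar, 36 x 44 x 22 mm, lying near the bench's front edge. Point at its middle.
- white_pipe_centre (a point): Bystander: loose white pipe offcut, 27 mm thick, 120 mm long, lying to the left. Point at its middle.
- adapter_centre (a point): Bystander: loose polished adapter, 43 mm round foot with a ball stem, 36 mm high, standing behind the work; farther back stands a tall black limb socket (fixed), to be kept clear of. Point at its middle.

How it is judged:
By the outcome, as a careful person would: the job done as asked, in the order asked, and still so for the second after the job is handed in, while the arm keeps its last pose, push and grip.
It also fails if it takes over 48 s, if anything falls off the work surface, if the arm or the gripper's body presses on something with over 40 N, if the wrist force passes 120 N, or if a joint passes its speed limit or range.

## Working session

There is one attempt and no reset: what is moved stays moved. The work goes in short steps, each a Python script; the robot and the scene stay as the last script left them, time stands still between calls to the robot, and variables do not carry over. Pictures are saved under pics/ and viewed, at most 10 in all, crops included, and the job is handed in when it is done.

```bash
mkdir -p pics; ls; python3 - <<'E'
from cell import robot, fingers, observe, cams
import cv2,numpy as np
for n in("top","side"):
    c=cams.capture(n); cv2.imwrite(f"pics/{n}0.png",c["image"][:,:,::-1]); np.savez(f"{n}0.npz",**c)
    print(n,c["intrinsics"].round(1).tolist(),c["R"].round(3).tolist(),c["t"].round(3).tolist(),(c["range_z"]>0).mean())
s=observe();print({k:np.round(v,3).tolist() for k,v in s.items()})
E
```

```text
pics
top [[452.7, 0.0, 278.5], [0.0, 452.7, 212.0], [0.0, 0.0, 1.0]] [[0.002, -1.0, -0.003], [-0.974, -0.001, -0.226], [0.226, 0.003, -0.974]] [0.124, 0.494, 1.163] 0.9959736394557823
side [[536.9, 0.0, 275.4], [0.0, 536.9, 211.3], [0.0, 0.0, 1.0]] [[-0.997, 0.069, -0.023], [0.059, 0.591, -0.805], [-0.041, -0.804, -0.593]] [0.476, -0.03, 1.275] 0.9958248299319727
{'time': 0.1, 'joint_positions': [-1.304, 0.277, 1.506, -0.0, 1.361, -0.121], 'joint_velocities': [-0.001, -0.004, -0.001, 0.002, 0.0, 0.001], 'joint_torque': [0.001, -41.77, -24.641, -0.0, 0.006, 0.0], 'ee_pos': [0.217, -0.532, 0.231], 'ee_rot': [-3.14, -0.0, 0.388], 'wrist_force': [0.012, 0.889, 0.21], 'torque': [0.003, -0.007, 0.032], 'gripper_force': 0.0, 'gripper_width': 0.085}
```

View pics/top0.png

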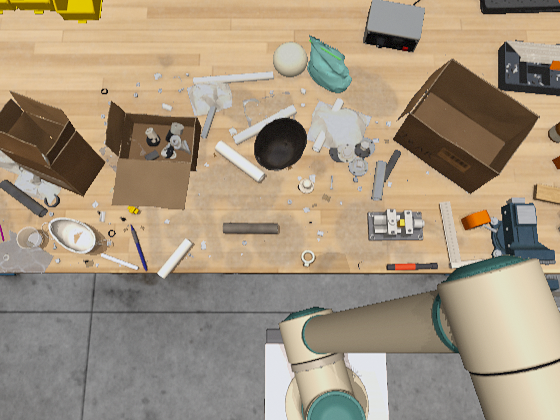

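View pics/side0.png

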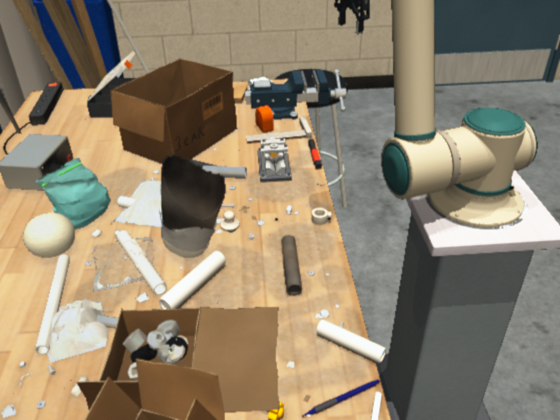

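The top view shows the dark tube lying at about (223–280, 228) and the jig at about (368–424, 223), with its end block on the right. The side view shows the tube at (291, 265) and the jig at (274, 160). Next I measure both from the range images.

```bash
cat > h.py <<'E'
import numpy as np, cv2
def cloud(c):
    K,R,t,z=c["intrinsics"],c["R"],c["t"],c["range_z"].astype(float)
    v,u=np.mgrid[:z.shape[0],:z.shape[1]]
    P=np.stack([(u-K[0,2])/K[0,0]*z,(v-K[1,2])/K[1,1]*z,z],-1)
    P=(P-t)@R; P[z<=0]=np.nan
    return P
E
python3 - <<'E'
from h import *
ims=[]
for n,tb,jb in(("top",(215,215,290,242),(360,200,432,246)),("side",(275,228,308,300),(250,128,300,186))):
    c=np.load(n+"0.npz"); P=cloud(c); im=c["image"]
    x0,y0,x1,y1=tb; p=P[y0:y1,x0:x1]; g=im[y0:y1,x0:x1].max(-1)
    print(n,"bench z",np.nanmedian(p[g>140][:,2]).round(4))
    m=(g<120)&(p[...,2]>0.012); q=p[m]; r=cv2.minAreaRect(q[:,:2].astype(np.float32)); print("tube rect",np.round(r[0],4),np.round(r[1],4),r[2],"ztop",np.percentile(q[:,2],95).round(4))
    vx=cv2.fitLine(q[:,:2].astype(np.float32),cv2.DIST_L2,0,.01,.01).ravel(); print("line",vx.round(4), np.degrees(np.arctan2(vx[1],vx[0])))
    x0,y0,x1,y1=jb; p=P[y0:y1,x0:x1]
    for lo,hi in((.006,.018),(.028,.04),(.055,.069),(.07,.085),(.006,.09)):
        m=(p[...,2]>lo)&(p[...,2]<hi); q=p[m]
        if len(q)>5:
            r=cv2.minAreaRect(q[:,:2].astype(np.float32)); print(lo,hi,len(q),np.round(r[0],4),np.round(r[1],4),round(r[2],1),q.min(0).round(3),q.max(0).round(3))
    a=cv2.resize(im[y0:y1,x0:x1],None,fx=390/(x1-x0),fy=390/(x1-x0),interpolation=cv2.INTER_CUBIC)
    a=a[:460]; b=np.zeros((460,390,3),np.uint8); b[:a.shape[0]]=a; ims.append(b)
cv2.imwrite("pics/jig0.png",np.hstack(ims)[:,:,::-1])
E
```

```text
top bench z -0.0005
tube rect [0.4564 0.2025] [0.0298 0.1484] 0.07696737349033356 ztop 0.0308
line [0.0144 0.9999 0.4537 0.2014] 89.17466
0.006 0.018 578 [ 0.4766 -0.1975] [0.1707 0.1176] 84.0 [ 0.42  -0.287  0.006] [ 0.54  -0.115  0.018]
0.028 0.04 242 [ 0.4635 -0.2018] [0.1315 0.0672] 89.3 [ 0.43  -0.267  0.028] [ 0.498 -0.136  0.04 ]
0.055 0.069 305 [ 0.4656 -0.2104] [0.0691 0.0946] 1.7 [ 0.43  -0.258  0.055] [ 0.499 -0.162  0.069]
0.07 0.085 160 [ 0.4632 -0.1921] [0.0594 0.0661] 87.5 [ 0.431 -0.223  0.07 ] [ 0.497 -0.163  0.08 ]
0.006 0.09 1597 [ 0.4766 -0.1975] [0.1707 0.1176] 84.0 [ 0.42  -0.287  0.006] [ 0.54  -0.115  0.08 ]
side bench z -0.0008
tube rect [0.4603 0.205 ] [0.151  0.0291] 89.58811950683594 ztop 0.0301
line [0.0099 1.     0.4612 0.2113] 89.42989
0.006 0.018 641 [ 0.4739 -0.2567] [0.28   0.1389] 78.9 [ 0.384 -0.4    0.006] [ 0.526 -0.118  0.018]
0.028 0.04 260 [ 0.4677 -0.1735] [0.0829 0.0665] 82.7 [ 0.436 -0.218  0.028] [ 0.502 -0.134  0.04 ]
0.055 0.069 243 [ 0.4686 -0.1979] [0.0678 0.0758] 2.4 [ 0.434 -0.236  0.055] [ 0.501 -0.159  0.069]
0.07 0.085 85 [ 0.468  -0.1739] [0.0647 0.026 ] 3.8 [ 0.436 -0.187  0.07 ] [ 0.5   -0.16   0.079]
0.006 0.09 1484 [ 0.4739 -0.2567] [0.28   0.1389] 78.9 [ 0.384 -0.4    0.006] [ 0.526 -0.118  0.079]
```

View pics/jig0.png

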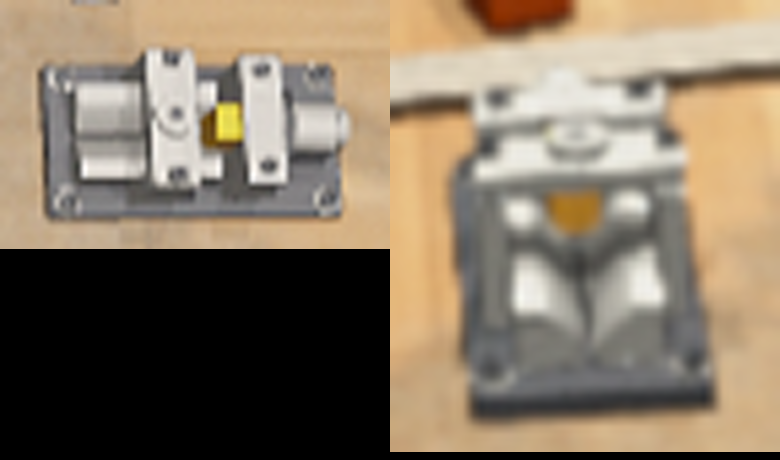

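The crop shows the jig with a slight yaw. Its mouth is to the left, then the bridge, the yellow pusher and the end block. I take close wrist views of the jig and then the tube.

```bash
cat >> h.py <<'E'
def wcloud(c):
    K,R,t,z=c["intrinsics"],c["R"],c["t"],c["range_z"].astype(float)
    v,u=np.mgrid[:z.shape[0],:z.shape[1]]
    a=(u-K[0,2])/K[0,0]; b=(v-K[1,2])/K[1,1]; th=np.hypot(a,b)+1e-9
    k=np.tan(np.minimum(th,1.5))/th
    P=(np.stack([a*k*z,b*k*z,z],-1)-t)@R; P[(z<=0)|(th>1.45)]=np.nan
    return P
E
python3 - <<'E'
from cell import robot, fingers, observe, cams
from h import *
ims=[]
for n,p in(("jig",[.44,-.15,.24]),("tube",[.44,.17,.22])):
    robot.move_ptp(p,[np.pi,0,np.pi/2]); robot.hold(.2)
    c=cams.capture("wrist"); np.savez(f"w{n}.npz",**c); ims.append(c["image"])
    print(n,observe()["time"],observe()["ee_pos"],c["intrinsics"][0,0],(-c["R"].T@c["t"]).round(3),c["R"].round(2).tolist())
    P=wcloud(c); print("bench",np.nanmedian(P[...,2]))
cv2.imwrite("pics/w0.png",cv2.resize(np.vstack(ims),(400,600))[:,:,::-1])
E
```

```text
jig 1.975 [ 0.43993635 -0.15070485  0.2398784 ] 325.19226210127806 [ 0.44  -0.071  0.383] [[1.0, -0.0, 0.0], [-0.0, -0.95, 0.31], [0.0, -0.31, -0.95]]
bench 0.0004765110322342042
tube 3.4417 [0.44041858 0.16908327 0.22004452] 325.19226210127806 [0.44  0.249 0.363] [[1.0, -0.0, 0.0], [-0.0, -0.95, 0.31], [0.0, -0.31, -0.95]]
bench 0.00032384206349132024
```

View pics/w0.png

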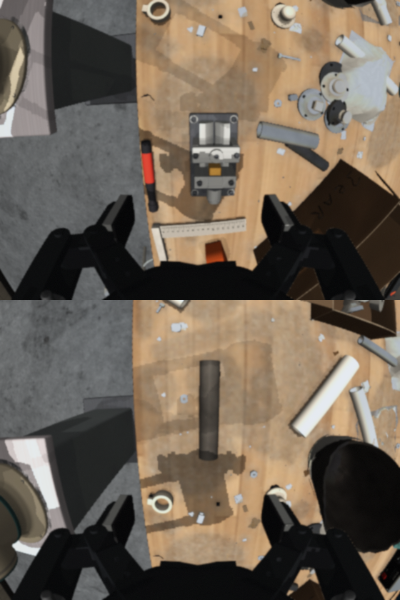

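The upper wrist view shows the jig at about (215, 155) and the lower one the tube at about (208, 410), both clear of neighbours. I compute their poses from the wrist clouds.

```bash
python3 - <<'E'
from h import *
def rep(s,q):
    r=cv2.minAreaRect(q[:,:2].astype(np.float32)); print(s,len(q),np.round(r[0],4),np.round(r[1],4),round(r[2],2),q[:,2].max().round(4))
c=np.load("wtube.npz"); P=wcloud(c)
def sel(P,b,lo,hi):
    m=(P[...,0]>b[0])&(P[...,0]<b[1])&(P[...,1]>b[2])&(P[...,1]<b[3])&(P[...,2]>lo)&(P[...,2]<hi)
    n,l,st,_=cv2.connectedComponentsWithStats(m.astype(np.uint8)); return P[l==1+st[1:,4].argmax()]
q=sel(P,(.40,.52,.1,.3),.012,.04); rep("tube",q)
h=q[q[:,2]>.026]; v=cv2.fitLine(h[:,:2].astype(np.float32),cv2.DIST_HUBER,0,.001,.001).ravel(); print("line",v.round(4),np.degrees(np.arctan2(v[1],v[0])),"y",h[:,1].min(),h[:,1].max(), "z", np.percentile(q[:,2],98))
c=np.load("wjig.npz"); P=wcloud(c); b=(.41,.53,-.28,-.10)
for lo,hi in((.0065,.016),(.02,.037),(.06,.0685),(.0685,.085),(.055,.085)): rep((lo,hi),sel(P,b,lo,hi))
# edges of the base: side lines
q=sel(P,b,.0085,.015); B=[]
for y in np.arange(-.26,-.125,.004):
    s=q[abs(q[:,1]-y)<.003]
    if len(s)>10: B.append((y,s[:,0].min(),s[:,0].max()))
B=np.array(B); print("base width",np.median(B[:,2]-B[:,1]))
for k in(1,2): print(np.polyfit(B[:,0],B[:,k],1))
mid=(B[:,1]+B[:,2])/2; print("mid fit",np.polyfit(B[:,0],mid,1))
# vee walls symmetrical : V top strips
q=sel(P,b,.02,.0375); 
for y in np.arange(-.165,-.13,.006):
    s=q[abs(q[:,1]-y)<.003]
    if len(s)>6: print(round(y,3),s[:,0].min().round(4),s[:,0].max().round(4),"valley",s[s[:,2].argmin()].round(4))
# pusher yellow
im=c["image"].astype(int); m=(im[...,0]-im[...,2]>90)&(P[...,1]<-.17)&(P[...,1]>-.25)&(P[...,0]>.43)&(P[...,0]<.5)&(P[...,2]>.02); q=P[m]
if len(q): print("pusher",len(q),q.min(0).round(4),np.median(q,0).round(4),q.max(0).round(4))
E
```

```text
tube 3905 [0.4573 0.2024] [0.1494 0.0305] 89.21 0.032
line [0.0126 0.9999 0.4569 0.2052] 89.2799 y 0.12782342069844238 0.2770045420677054 z 0.030810217956736247
(0.0065, 0.016) 1905 [ 0.4659 -0.1999] [0.0811 0.1497] 0.33 0.016
(0.02, 0.037) 728 [ 0.4829 -0.156 ] [0.0317 0.0374] 1.66 0.0369
(0.06, 0.0685) 1039 [ 0.4663 -0.2251] [0.0271 0.0638] 89.67 0.0685
(0.0685, 0.085) 1503 [ 0.4659 -0.1759] [0.0686 0.0241] 0.35 0.0795
(0.055, 0.085) 1643 [ 0.4659 -0.1759] [0.0687 0.0244] 0.69 0.0795
base width 0.014669560574987944
[-0.00509196  0.42484628]
[0.70006258 0.59695626]
mid fit [0.34748531 0.51090127]
-0.165 0.4674 0.499 valley [ 0.492  -0.164   0.0208]
-0.159 0.4673 0.4889 valley [ 0.4675 -0.1613  0.0222]
-0.153 0.4672 0.4887 valley [ 0.4673 -0.1507  0.0223]
-0.147 0.4671 0.4897 valley [ 0.4672 -0.1451  0.0215]
-0.141 0.4671 0.4896 valley [ 0.4671 -0.1382  0.0214]
-0.135 0.4681 0.4888 valley [ 0.4886 -0.1378  0.023 ]
pusher 143 [ 0.4581 -0.2115  0.0573] [ 0.4657 -0.2061  0.059 ] [ 0.4735 -0.2004  0.0606]
```

Everything fits the given sizes: jig origin about (0.466, -0.182), stop at y≈-0.212, yaw 0.35°, and tube centre (0.457, 0.202). I grasp 27 mm behind the tube's centre, which keeps the fingers short of the V-block.

```bash
python3 - <<'E'
from cell import robot, fingers, observe, cams
from h import *
o=[np.pi,0,np.pi/2-.0126]
robot.move_ptp([.4575,.2294,.10],o)
print(robot.move_straight([.4575,.2294,.002],velocity=.08,guard=8))
print(observe()["ee_pos"],observe()["wrist_force"])
fingers.command_gripper(.0)
s=observe();print(s["gripper_width"],s["gripper_force"],s["ee_pos"],s["wrist_force"])
robot.move_straight([.4575,.2294,.10],velocity=.1); robot.hold(.2)
s=observe();print(s["time"],s["gripper_width"],s["gripper_force"],s["ee_pos"],s["wrist_force"],s["torque"])
c=cams.capture("side"); P=cloud(c); np.savez("side1.npz",**c)
w=c=cams.capture("wrist"); np.savez("w1.npz",**c); Q=wcloud(c)
cv2.imwrite("pics/g1.png",w["image"][:,:,::-1])
for n,P in(("side",P),("wrist",Q)):
  for y in np.arange(.12,.22,.02):
    m=(abs(P[...,1]-y)<.006)&(abs(P[...,0]-.457)<.03)&(P[...,2]>.06)&(P[...,2]<.16); q=P[m]
    if len(q)>5: print(n,y.round(2),"top z",np.percentile(q[:,2],97).round(4),"x",q[q[:,2]>np.percentile(q[:,2],85),0].mean().round(4))
m=(abs(Q[...,0]-.457)<.012)&(Q[...,2]>.105)&(Q[...,2]<.14)&(Q[...,1]<.22); print("front y",np.percentile(Q[m][:,1],[0,1,3]) if m.any() else None)
E
```

```text
False
[0.45793567 0.22955851 0.00244363] [-0.50899278  0.50545376  0.59487013]
0.02873287627073667 59.29241645964794 [0.45789444 0.22948417 0.00240762] [ 0.4293404  -0.054525    5.04669489]
7.3083 0.02928424040852635 59.30914006821695 [0.45714036 0.22927889 0.09939713] [ 0.08399039  0.21240749 -2.3168107 ] [0.0995717  0.01407141 0.04302998]
side 0.18 top z 0.1264 x 0.457
side 0.2 top z 0.127 x 0.4602
wrist 0.18 top z 0.1176 x 0.47
wrist 0.2 top z 0.1272 x 0.4568
front y [0.18734486 0.19047101 0.19158288]
```

View pics/g1.png

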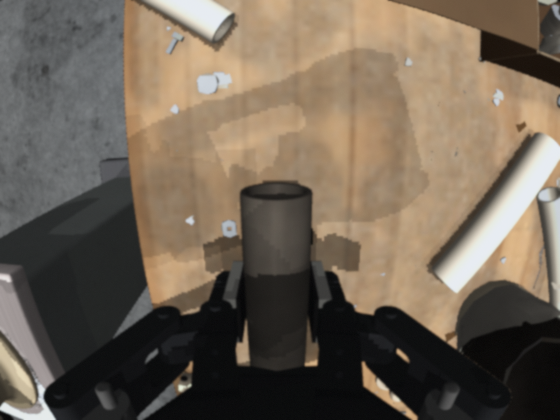

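The tube is held (width 29 mm, 59 N), with its drilled end seen at (277, 190). I check the pitch and the in-hand position from its rear part.

```bash
python3 - <<'E'
from h import *
for n,f in(("wrist",wcloud),("side",cloud)):
  c=np.load({"wrist":"w1.npz","side":"side1.npz"}[n]); P=f(c); A=[]
  for y in np.arange(.235,.312,.006):
    m=(abs(P[...,1]-y)<.003)&(abs(P[...,0]-.457)<.017)&(P[...,2]>.112)&(P[...,2]<.15); q=P[m]
    if len(q)>5: t=q[q[:,2]>np.percentile(q[:,2],70)]; A.append([y,np.percentile(q[:,2],95),t[:,0].mean(),len(q)])
  print(n);print(np.round(A,4))
  m=(abs(P[...,0]-.457)<.006)&(P[...,2]>.118)&(P[...,2]<.15)&(P[...,1]<.33); print(np.percentile(P[m][:,1],[97,99,100]) if m.any() else 0)
E
```

```text
wrist
[[2.350e-01 1.412e-01 4.566e-01 1.136e+03]
 [2.410e-01 1.433e-01 4.560e-01 1.386e+03]
 [2.470e-01 1.274e-01 4.568e-01 8.450e+02]
 [2.530e-01 1.275e-01 4.569e-01 9.140e+02]
 [2.590e-01 1.275e-01 4.569e-01 9.770e+02]
 [2.650e-01 1.275e-01 4.568e-01 1.015e+03]
 [2.710e-01 1.277e-01 4.571e-01 1.057e+03]
 [2.770e-01 1.275e-01 4.569e-01 7.430e+02]]
[0.27584028 0.27688576 0.27733282]
side
[[ 0.235   0.1382  0.4469 47.    ]
 [ 0.241   0.1466  0.4417 63.    ]
 [ 0.247   0.1268  0.4589 30.    ]
 [ 0.253   0.1271  0.4597 38.    ]
 [ 0.259   0.1271  0.4567 33.    ]
 [ 0.265   0.1273  0.4578 32.    ]
 [ 0.271   0.1273  0.4605 32.    ]
 [ 0.277   0.1268  0.4589 48.    ]]
[0.27646346 0.2776107  0.2784713 ]
```

The tube is level in the hand, its axis 12.6 mm above the TCP and its front 102 mm ahead. I carry it over, then lower it into the open V under guard.

```bash
python3 - <<'E'
from cell import robot, fingers, observe, cams
from h import *
o=[np.pi,0,np.pi/2+.0061]; X=lambda y:.4664-.0061*(y+.176)
y=-.054
robot.move_ptp([X(y),y,.10],o)
robot.move_straight([X(y),y,.042],velocity=.1); robot.hold(.3)
f0=observe(); print(f0["ee_pos"],f0["wrist_force"],f0["torque"])
r=robot.move_straight([X(y),y,.0287],velocity=.015,guard=4); robot.hold(.2)
s=observe();print(r,s["time"],s["ee_pos"],s["wrist_force"],s["torque"],s["gripper_width"])
c=cams.capture("side"); np.savez("side2.npz",**c)
a=c["image"][100:240,200:360]; w=cams.capture("wrist"); np.savez("w2.npz",**w)
cv2.imwrite("pics/p2.png",np.hstack([cv2.resize(a,(400,350),interpolation=cv2.INTER_CUBIC),cv2.resize(w["image"],(400,350))])[:,:,::-1])
E
```

```text
[ 0.46599726 -0.0541056   0.04248551] [-0.56532384 -0.14741802 -1.83692077] [ 0.05046294 -0.00578605  0.05638634]
False 10.7667 [ 0.46549109 -0.05393619  0.02877229] [-2.47162212  0.714424    1.23233429] [-0.02235118  0.24585547 -0.12648964] 0.029037477360421268
```

View pics/p2.png

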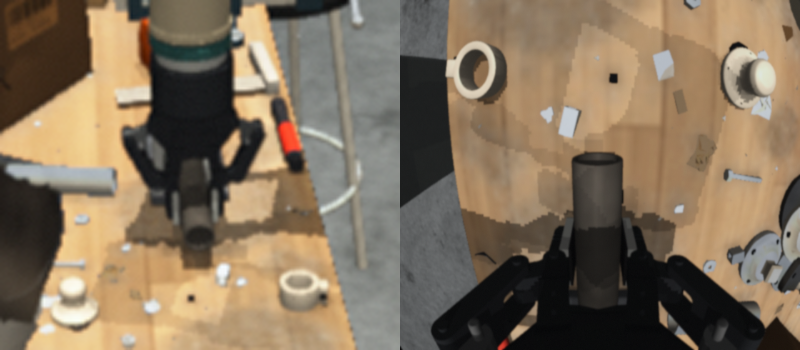

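The tube's rear points out of the mouth (198, 235 on the left) and its front rests in the V with light contact, pushing slightly towards -x. I ease that off and slide in under guard to just short of the pusher.

```bash
python3 - <<'E'
from cell import robot, fingers, observe, cams
import numpy as np
s=observe();x,y,z=.4657,-.054,.0289
for k in range(4):
    robot.move_straight([x,y,z],velocity=.01); robot.hold(.15); s=observe(); f=s["wrist_force"]
    print(round(x,4),s["ee_pos"].round(4),f.round(2),s["torque"].round(3))
    if abs(f[0]+.5)<.7: break
    x-= .0004*np.sign(-.5-f[0])
d=x+.0061*(y+.176)
for yt in(-.070,-.085,-.095):
    r=robot.move_straight([d-.0061*(yt+.176),yt,z],velocity=.03,guard=9); s=observe(); print(r,s["time"],s["ee_pos"].round(4),s["wrist_force"].round(2),s["torque"].round(3))
    if r: break
E
```

```text
0.4657 [ 0.4655 -0.0539  0.0288] [-2.55  0.31  0.16] [-0.011  0.306 -0.155]
0.4653 [ 0.4654 -0.054   0.0289] [-1.4   1.15 -0.75] [ 0.067  0.219 -0.106]
0.4649 [ 0.4652 -0.0542  0.029 ] [-0.77  0.84 -0.27] [-0.106  0.121 -0.022]
False 12.75 [ 0.4651 -0.0706  0.0289] [-0.46 -0.97  0.23] [-0.24   0.154 -0.07 ]
False 13.4 [ 0.4653 -0.0855  0.029 ] [-0.54  0.17  1.94] [ 0.029  0.028 -0.061]
False 13.8833 [ 0.4654 -0.0952  0.029 ] [1.27 2.59 4.47] [ 0.326 -0.06   0.035]
```

It slid in freely and is now under the bridge. Next I push in small steps, watching the reaction for the pusher (5–14 N) and then the hard stop.

```bash
python3 - <<'E'
from cell import robot, fingers, observe, cams
import numpy as np
s=observe();z=.0291;y=-.095
d=.4649+.0061*.122
while y>-.1135:
    y-=.001
    r=robot.move_straight([d-.0061*(y+.176),y,z],velocity=.015,guard=9); robot.hold(.1); s=observe(); f=s["wrist_force"]
    print(r,round(y,4),s["ee_pos"].round(4),f.round(2),s["torque"].round(2),round(s["gripper_width"],4))
    if r or f[1]>19: break
print(s["time"])
E
```

```text
False -0.096 [ 0.4654 -0.096   0.0292] [2.53 5.14 3.4 ] [ 0.59 -0.25  0.08] 0.0285
False -0.097 [ 0.4654 -0.0969  0.0291] [1.73 4.85 3.51] [ 0.64 -0.21  0.02] 0.0284
False -0.098 [ 0.4654 -0.098   0.0292] [0.18 5.03 4.18] [ 0.57 -0.23  0.06] 0.029
False -0.099 [ 0.4654 -0.0984  0.0292] [2.59 7.54 3.82] [ 0.93 -0.36  0.09] 0.0289
False -0.1 [ 0.4654 -0.0986  0.0292] [0.91 9.77 4.76] [ 1.32 -0.36  0.06] 0.029
False -0.101 [ 0.4654 -0.0993  0.0292] [ 1.7  10.89  4.73] [ 1.54 -0.44  0.09] 0.0287
False -0.102 [ 0.4654 -0.1     0.0292] [ 3.96 12.05  5.65] [ 1.62 -0.55  0.15] 0.0288
False -0.103 [ 0.4654 -0.1008  0.0292] [ 3.6  12.29  4.88] [ 1.79 -0.53  0.13] 0.0286
False -0.104 [ 0.4655 -0.1016  0.0292] [ 3.49 13.59  5.63] [ 1.94 -0.52  0.19] 0.0288
False -0.105 [ 0.4655 -0.1023  0.0293] [ 4.33 14.7   6.16] [ 2.09 -0.53  0.13] 0.0286
False -0.106 [ 0.4654 -0.103   0.0293] [ 3.4  15.09  5.93] [ 2.21 -0.57  0.11] 0.0287
False -0.107 [ 0.4654 -0.1038  0.0293] [ 3.94 15.38  6.67] [ 2.29 -0.62  0.14] 0.029
False -0.108 [ 0.4655 -0.1046  0.0293] [ 3.82 16.86  6.67] [ 2.48 -0.64  0.17] 0.029
False -0.109 [ 0.4654 -0.1052  0.0294] [ 4.14 18.1   8.05] [ 2.59 -0.68  0.21] 0.0289
False -0.11 [ 0.4654 -0.1059  0.0294] [ 4.06 19.38  8.94] [ 2.82 -0.66  0.25] 0.0289
19.1333
```

The pusher was met at TCP y≈-0.0984, as predicted, so home should be at about -0.1104. The downward and sideways press adds friction, so I relieve both and continue.

```bash
python3 - <<'E'
from cell import robot, fingers, observe, cams
from h import *
z=.0291;y=-.110; d=.4649+.0061*.122
def go(guard=9):
    r=robot.move_straight([d-.0061*(y+.176),y,z],velocity=.015,guard=guard); robot.hold(.12); s=observe()
    print(r,np.round([d,y,z],4),s["ee_pos"].round(4),s["wrist_force"].round(2),s["torque"].round(2)); return r,s
z+=.0007; d+=.0005; go()
z+=.0006; d+=.0003; r,s=go()
last=s["ee_pos"][1]
while y>-.121:
    y-=.001; r,s=go(); f=s["wrist_force"]; p=s["ee_pos"][1]
    if r or f[1]>23 or (p<-.109 and last-p<.0003): break
    last=p
print(s["time"],s["gripper_force"])
w=cams.capture("wrist"); P=wcloud(w); e=s["ee_pos"]
m=(abs(P[...,0]-e[0])<.006)&(P[...,2]>.045)&(P[...,2]<.07)&(P[...,1]<e[1]+.1)&(P[...,1]>e[1]+.02); print("rear-TCP",np.percentile(P[m][:,1],[97,99,100])-e[1], "z",np.percentile(P[m][:,2],50))
E
```

```text
False [ 0.4661 -0.11    0.0298] [ 0.4653 -0.1065  0.0297] [ 3.77 15.77  4.71] [ 2.37 -0.52  0.22]
False [ 0.4664 -0.11    0.0304] [ 0.4652 -0.1071  0.0299] [ 3.3  13.71  2.43] [ 2.04 -0.49  0.27]
False [ 0.4664 -0.111   0.0304] [ 0.4652 -0.1078  0.0299] [ 3.29 13.48  2.17] [ 2.15 -0.52  0.21]
False [ 0.4664 -0.112   0.0304] [ 0.4652 -0.1085  0.0299] [ 3.37 15.23  2.55] [ 2.33 -0.59  0.24]
False [ 0.4664 -0.113   0.0304] [ 0.4653 -0.1093  0.0299] [ 2.08 16.6   3.14] [ 2.42 -0.55  0.26]
False [ 0.4664 -0.114   0.0304] [ 0.4652 -0.1101  0.0299] [ 3.58 16.57  3.7 ] [ 2.61 -0.64  0.26]
False [ 0.4664 -0.115   0.0304] [ 0.4652 -0.1103  0.0299] [ 4.93 19.5   3.47] [ 2.97 -0.77  0.26]
21.7 60.17030609131325
rear-TCP [0.04755159 0.04789819 0.04824151] z 0.056855785916241415
```

Motion stalled at -0.1103, as predicted for home, with no slip in the hand (rear end still 48 mm from the TCP). One more millimetre of command should confirm the hard stop and give some holding margin.

```bash
python3 - <<'E'
from cell import robot, fingers, observe, cams
from h import *
y=-.116
robot.move_straight([.4664-.0061*(y+.176),y,.0304],velocity=.01,guard=12)
for k in range(3):
    robot.hold(.5); s=observe(); print(s["time"],s["ee_pos"].round(4),s["wrist_force"].round(2),s["gripper_width"],s["gripper_force"])
t=cams.capture("top"); a=cv2.resize(t["image"][195:250,340:440],(600,330),interpolation=cv2.INTER_CUBIC)
d=cams.capture("side"); b=cv2.resize(d["image"][110:200,230:330],(300,270),interpolation=cv2.INTER_CUBIC)
c=cv2.resize(cams.capture("wrist")["image"],(300,270)); 
cv2.imwrite("pics/end.png",np.vstack([a,np.hstack([b,c])])[:,:,::-1])
E
```

```text
22.5 [ 0.4653 -0.1104  0.0299] [ 4.74 22.32  4.41] 0.029016714670788757 60.26368506252766
23.0 [ 0.4652 -0.1104  0.0299] [ 4.85 22.51  4.6 ] 0.029280297322275262 60.263901136859204
23.5 [ 0.4653 -0.1104  0.0299] [ 5.4  22.53  4.09] 0.02816198479698212 60.263831114789355
```

View pics/end.png

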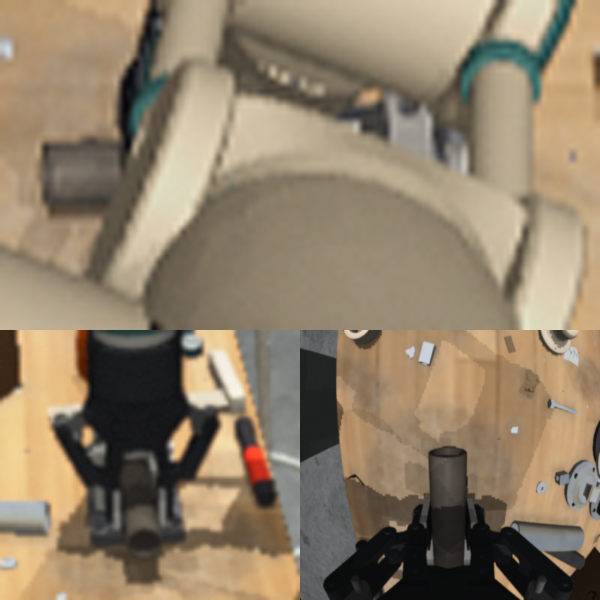

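The picture shows the tube straight in the jig and gripped, with its drilled end at (75, 175) in the top crop. The last 1 mm of command moved it only 0.1 mm while the reaction rose 3 N, so it sits on the hard stop.

```bash
python3 -c "
from cell import robot
print(robot.hand_in())"
```

```text
the job is handed in; nothing more can be done
None
```

The tube lies in the V-groove, pushed under the bridge against the end block and held there at about 22 N, and the job was handed in at about 24 s; the cameras couldn't see the contact itself, so I judged it home by the pusher being met about where expected and motion stalling 12 mm later with no slip in the grip.

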